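# Make up the dating kit and the sealing kit

### The job

Make up two desk kits from the things lying round the two wooden trays: put the black block stamp in the oblong recess and one of the two near ink pots in the round recess of the tray with two recesses, and put the other ink pot in the larger round recess, the small carton in the rectangular recess and the ring-handled seal in the smaller round recess of the tray with three recesses. Everything must stand upright, down on the floor of its recess, and the ink pots must stay upright all the way. Leave the knob, the jar and the stapler where they are.

Things in the scene. Friction and masses are not known exactly. Their poses are not given: they have to be found in the camera images.
- two_tray: Fixed light wooden block, 97 x 209 x 16 mm (x, y, z), two grey-lined recesses in a row along its y. Origin: centre of underside, z up; upper face at z = 16 mm, recess floors at z = 8 mm. Recess centres (x = 0): oblong, 68 (x) by 104 (y) mm, at y = -42.5 mm; round, 77 mm across, at y = +56 mm. For the block stamp (its long side along the oblong recess) and one ink pot.
- three_tray: Fixed light wooden block, 97 x 237 x 16 mm (x, y, z), three grey-lined recesses in a row along its y. Origin: centre of underside, z up; upper face at z = 16 mm, recess floors at z = 8 mm. Recess centres (x = 0): round, 77 mm across, at y = -70 mm; rectangular, 40 (x) by 62 (y) mm, at y = +7.5 mm; smaller round, 62 mm across, at y = +77.5 mm. For the other ink pot, the carton (its 46 mm side along y) and the ring-handled seal.
- block_stamp: Black block-shaped hand stamp, 52 (x) by 88 (y) by 46 (z) mm, its ends sloping in towards the top, 0.21 kg. Origin at the centre of its underside, z up. Grip it across x (52 mm), below or about mid-height.
- ring_seal: Black seal: round foot 46 mm across and 19 mm high, a thin stem, and an upright ring handle on top, 79 mm high in all, 0.09 kg. Origin at the centre of the underside, z up. The ring's centre is at z = 57 mm; it measures 30 mm along the seal's y and is 6 mm thick along x, in the plane of y and z. Grip the ring across y (30 mm).
- carton: Small upright carton, plain pale card with a printed band, 23 (x) by 46 (y) by 56 (z) mm, 0.03 kg. Origin at the centre of its underside, z up. Grip it across x (23 mm).
- ink_pot_a: One of two alike open round ink pots, blue with a yellow rim: 61 mm across, 40 mm high, 0.14 kg. Origin at the centre of its underside, z up. Grip it across the outside near the rim (wall there is upright, any direction will do). The two are interchangeable; another blue pot far back on the desk, out of reach, plays no part.
- ink_pot_b: One of two alike open round ink pots, blue with a yellow rim: 61 mm across, 40 mm high, 0.14 kg. Origin at the centre of its underside, z up. Grip it across the outside near the rim (wall there is upright, any direction will do). The two are interchangeable; another blue pot far back on the desk, out of reach, plays no part.
- knob: Bystander, to be left alone: loose black turned knob shaped like a dumb-bell, 41 mm across, 56 mm high. Origin under its centre.
- jar: Bystander, to be left alone: loose little glass jar with a dark lid, 55 mm across, 57 mm high. Origin under its centre.
- stapler: Bystander, to be left alone: the nearer stapler, loose, with a red arm, 34 (x) by 144 (y) by 44 (z) mm. Origin under its centre.
Things that resemble listed ones, but are neither listed nor needed, are in the scene too. Leave any purple look-alike of the ink_pot_a alone.

How it is judged (in metres and radians):
At the end, for the whole second after the job is handed in: The block stamp and one ink pot in their recesses of the two-recess tray; the other ink pot, the carton and the seal in theirs of the three-recess tray: each within 12 mm of the recess centre along both tray axes, standing on its floor (within about 4 mm), upright within 0.1 rad, and at rest (x of block_stamp in the frame of two_tray between -0.012 and 0.012 m and y of block_stamp in the frame of two_tray between -0.0545 and -0.0305 m and z of block_stamp in the frame of two_tray between 0.004 and 0.0115 m and x of carton in the frame of three_tray between -0.012 and 0.012 m and y of carton in the frame of three_tray between -0.0045 and 0.0195 m and z of carton in the frame of three_tray between 0.004 and 0.0115 m and x of ring_seal in the frame of three_tray between -0.012 and 0.012 m and y of ring_seal in the frame of three_tray between 0.0655 and 0.0895 m and z of ring_seal in the frame of three_tray between 0.004 and 0.0115 m and ((x of ink_pot_a in the frame of two_tray between -0.012 and 0.012 m and y of ink_pot_a in the frame of two_tray between 0.044 and 0.068 m and z of ink_pot_a in the frame of two_tray between 0.004 and 0.0115 m and x of ink_pot_b in the frame of three_tray between -0.012 and 0.012 m and y of ink_pot_b in the frame of three_tray between -0.082 and -0.058 m and z of ink_pot_b in the frame of three_tray between 0.004 and 0.0115 m) or (x of ink_pot_b in the frame of two_tray between -0.012 and 0.012 m and y of ink_pot_b in the frame of two_tray between 0.044 and 0.068 m and z of ink_pot_b in the frame of two_tray between 0.004 and 0.0115 m and x of ink_pot_a in the frame of three_tray between -0.012 and 0.012 m and y of ink_pot_a in the frame of three_tray between -0.082 and -0.058 m and z of ink_pot_a in the frame of three_tray between 0.004 and 0.0115 m)) and angle between each of block_stamp, ring_seal, carton, ink_pot_a, ink_pot_b's own z axis and vertical below 0.1 rad and linear speed of each of block_stamp, ring_seal, carton, ink_pot_a, ink_pot_b below 0.02 m/s); the robot touches nothing.
It fails at once if a bystander (knob, jar or stapler) is moved by more than 30 mm (distance of any of knob, jar, stapler from where it was at the start of the episode above 0.03 m).
It fails at once if an ink pot is tipped by more than 0.7 rad (angle between any of ink_pot_a, ink_pot_b's own z axis and vertical above 0.7 rad).
It also fails if it takes over 104 s, if anything falls off the work surface, if the arm or the gripper's body presses on something with over 40 N, if the wrist force passes 120 N, or if a joint passes its speed limit or range.

### The arm

A 6-joint arm with a two-finger parallel gripper is mounted at the origin on a cart in front of the work surface, level with it; the furniture and walls round the work are solid. World frame = base frame: x ahead of the robot, y to its left, z up, the work surface at z = 0. Lengths are in mm, angles in rad, forces in N, time in s.
With the tool pointing down it reaches from about 275 to 750 mm from the base axis. Payload 10.2 kg.
Tool frame: the origin (TCP) lies on the front face of the gripper's body, between the roots of the fingers; the fingertips stand 73 mm ahead of it and the grasp point (between the pads) lies 54 mm ahead of it; z points along the fingers, y is the direction in which the jaws open and shut (so a half turn about z gives the same grasp; the last joint's range is limited). The gripper opens to 85 mm and grips with 20 to 120 N. Pads are 22 mm wide; open, the fingers measure 114 mm over their backs; the gripper's body (76 mm by 85 mm) begins 54 mm behind the grasp point. The pads swing forward as they close: fully open they stand 13 mm farther back than shut.
Start: joints at [-1.382, 0.313, 1.498, -0, 1.331, -0.223], TCP at [210.125, -481.123, 303.894] pointing down, gripper open.
Joint ranges: [-2.94, 2.94], [-0.97, 2.17], [0.19, 2.56], [-1.23, 4.37], [0.02, 3.11], [-2.88, 2.88]. Speed limits (rad/s): [2.39, 2.39, 3.01, 3.14, 3.14, 3.14].

### API

Orientations are given as a unit quaternion [w, x, y, z].
In Python, from rig import ctrl gives the robot as it stands.
- The arm moves only by the tool move_arm, never from a script. Its argument "series" is a list of rows, each a list of 3 entries, a list of its own where there are three numbers: the shift along the tool's x, y, z in mm, then the turn about the tool's z in degrees, then the opening, from 0 (shut) to 1 (fully open). In form: [[[tx, ty, tz], yaw, grip], ...]. A call has 1 to 10 rows; each row is the pose to reach, as a shift and turn from the pose commanded when the call began, along the tool's axes at that moment; what a row does not reach only later rows make up. A row lasts 1/8 s, in which the tool goes at most 62.5 mm and 10.7 degrees, less where a joint would pass 70% of its speed; a pose out of reach is approached as far as the arm can. A call with a gripper value outside its range is refused whole. The fingers move at their own pace and stop on an object; "force" is the grip in N (left out, the last holds). Time passes only in rows, so rows that repeat a pose let the fingers close. It gives the time, the measured TCP pose, the force and the opening at its end, in the units of the state.
- ctrl.sense(): the state, without advancing time (a new reading comes with each control period).
- ctrl.capture(name): name is "scene" or "top" or "wrist"; returns (picture, depth): 420x560x3 uint8, red, green, blue; 420x560 float32, mm along the optical axis (not along the pixel's ray), 0 where there is no reading.
- ctrl.camera_model(name): a dict with "fov_y" (degrees; the focal length in pixels is half the picture's height over the tangent of half this angle, whatever the lens; pixels are square), "cx", "cy" (the principal point, pixels), "rvec" (rotation vector, rad) and "tvec" (3), from world to camera coordinates, as OpenCV has them. Camera axes: x right, y down, z forward; pixel columns grow to the right and rows downward; lengths in mm; the calibration is good to about 2 mm. The wrist camera is an equidistant fisheye: a pixel r from the principal point sees the ray r / f radians off the axis. A picture is of the moment at which its call begins: read the wrist's pose just before it. camera_model takes no time and is no camera call; for the wrist camera it gives the pose at the moment of the call.
- ctrl.finish_job(): hands the job in, once; it reports no verdict.
The state is a dict: "time_s": time; "joints": joint angles; "dq": joint speeds; "tau": joint torques, N m; "eef_pos": TCP position; "ee_rot": TCP orientation; "force": force on the tool from outside, world axes, zero at the start; "wrist_torque": the same for the moment, N m; "grip_width": opening from 0.0 (shut) to 1.0 (fully open).
Only numpy, scipy, OpenCV 4.12 (cv2) and the standard library are available. Lean on these libraries where they do the work, as an engineer would, in place of code of your own. Each camera call takes 0.05 s, during which the arm holds its last target.

## Working session

There is one attempt and no reset: what is moved stays moved. The work goes in short steps, Python scripts to look and compute and a tool call to move; the robot and the scene stay as the last step left them, time stands still between calls to the robot, and variables do not carry over. Pictures are saved under pics/ and viewed, and the job is handed in when it is done.

Besides the shell and the picture viewer there is one more tool, called after "Emit:" as name(argument=value, ...) on one line, values as JSON. move_arm: Moves the arm, as the interface text tells. Its arguments: {"type":"object","properties":{"series":{"type":"array","items":{"type":"array"}},"force":{"type":"number"}},"required":["series"]}

```bash
ls; mkdir -p pics; cat > h.py <<'E'
import numpy as np, cv2
from rig import ctrl
def save(n,im): cv2.imwrite('pics/'+n+'.png',im[:,:,::-1])
def cam(name):
    m=ctrl.camera_model(name); R=cv2.Rodrigues(np.array(m['rvec'],float))[0]; t=np.array(m['tvec'],float).ravel()
    f=210/np.tan(np.radians(m['fov_y'])/2); return R,t,f,m['cx'],m['cy']
def cloud(name,depth):
    R,t,f,cx,cy=cam(name); v,u=np.mgrid[:420,:560]
    x=(u-cx)/f;y=(v-cy)/f
    if name=='wrist':
        r=np.hypot(x,y)+1e-9; k=np.tan(np.minimum(r,1.5))/r; x=x*k;y=y*k
    P=np.stack([x*depth,y*depth,depth],-1)
    W=(P-t)@R
    W[depth<=0]=np.nan
    return W
E
python3 - <<'E'
from h import *
print(ctrl.sense())
for n in ['scene','top','wrist']:
    print(n,ctrl.camera_model(n))
for n in ['scene','top']:
    im,d=ctrl.capture(n); save(n+'0',im); np.savez(n+'0.npz',im=im,d=d)
E
```

```text
pics
{'time_s': 0.0, 'joints': array([-1.38239644e+00,  3.13439319e-01,  1.49842943e+00, -1.25718876e-05,
        1.33100181e+00, -2.23419338e-01]), 'dq': array([-0.0015535 ,  0.00163972,  0.00074407, -0.00048447,  0.00012954,
        0.00039763]), 'tau': array([-6.28412290e-04, -4.12265074e+01, -2.59745693e+01, -2.49505629e-04,
        4.13007976e-03, -5.33282858e-06]), 'eef_pos': array([ 210.09127312, -480.95070679,  303.34336438]), 'ee_rot': array([-6.38961929e-04,  9.78874907e-01,  2.04459064e-01,  5.08312840e-06]), 'force': array([ 0.44206263,  0.37533142, -0.04532051]), 'wrist_torque': array([ 0.03581629, -0.03778313,  0.03061631]), 'grip_width': 0.9979186554619841}
scene {'fov_y': 57.50124794647209, 'cx': 278.75693636634094, 'cy': 204.24402374618506, 'rvec': array([ 0.57458068, -2.4935766 ,  1.43776381]), 'tvec': array([5.61876003e+02, 7.20724594e-01, 1.00547894e+03])}
top {'fov_y': 53.76557791364001, 'cx': 282.4984968844751, 'cy': 210.33337486535612, 'rvec': array([ 2.12394285, -2.18258968,  0.14605259]), 'tvec': array([ 330.52284982,  468.55389842, 1103.47372266])}
wrist {'fov_y': 65.70646984690485, 'cx': 282.0853556428117, 'cy': 211.72609218318416, 'rvec': array([-2.38499748,  1.56012041,  0.2649114 ]), 'tvec': array([-524.01521001,  -42.9961151 ,  381.00030522])}
```

View pics/scene0.png

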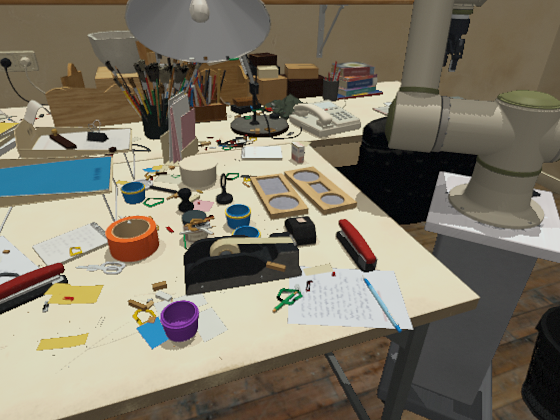

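View pics/top0.png

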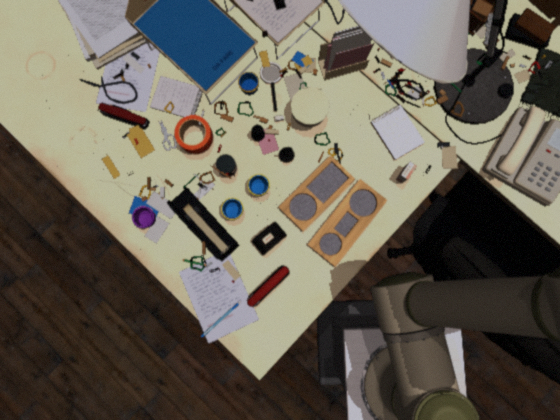

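The top view shows the two near blue pots at (258,186) and (232,209), with the far pot at (249,83). The block stamp is at (268,237), the trays at (316,192) and (347,221), the carton near (405,172), and the jar at (226,165). The seal and knob are at (258,132) and (287,155); I'll enlarge the views to tell which is which.

```bash
python3 - <<'E'
from h import *
z=np.load('top0.npz');im,d=z['im'],z['d']
c=cv2.resize(im[110:310,190:430],None,fx=3.2,fy=3,interpolation=cv2.INTER_CUBIC);c=cv2.resize(im[115:310,195:430],(720,597),interpolation=cv2.INTER_CUBIC);save('topc',c)
W=cloud('top',d);np.save('Wtop.npy',W)
z2=np.load('scene0.npz')
save('scenec',cv2.resize(z2['im'][130:280,110:390],(800,430),interpolation=cv2.INTER_CUBIC))
np.save('Wscene.npy',cloud('scene',z2['d']))
for (u,v) in [(258,132),(287,155),(258,186),(232,209),(268,237),(268,286),(226,165),(405,172),(316,192),(347,221),(249,83),(300,280)]:
    print(u,v,W[v,u].round())
E
```

```text
258 132 [693. 379.  57.]
287 155 [634. 301.  28.]
258 186 [553. 385.  -0.]
232 209 [488. 459.   5.]
268 237 [405. 359.  42.]
268 286 [275. 362.  40.]
226 165 [602. 467.  60.]
405 172 [570. -18.  54.]
316 192 [530. 222.   8.]
347 221 [445. 139.  10.]
249 83 [861. 405.   1.]
300 280 [287. 275.  -0.]
```

View pics/topc.png

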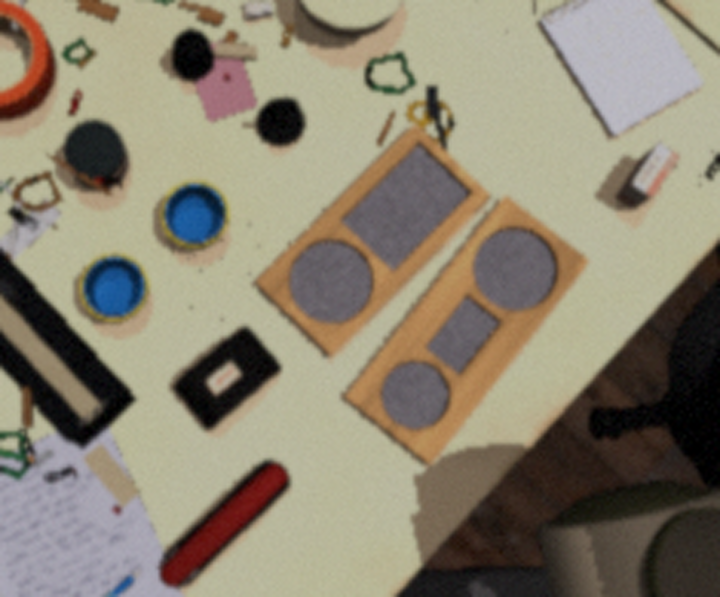

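View pics/scenec.png

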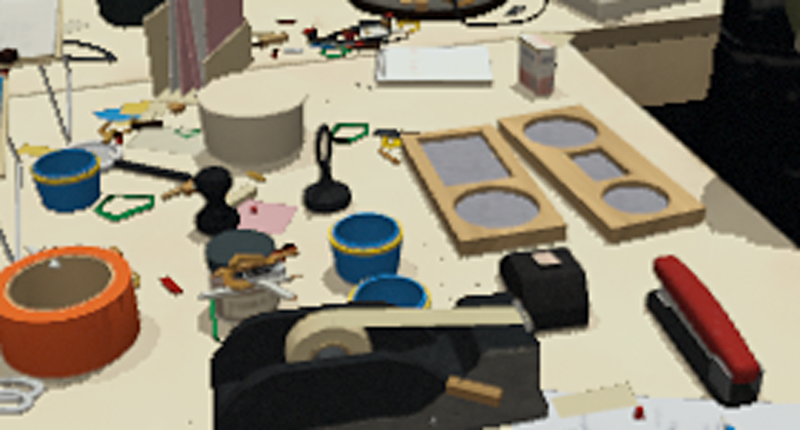

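```bash
cat > meas.py <<'E'
from h import *
def ray(name,u,v,z):
    R,t,f,cx,cy=cam(name); u=np.asarray(u,float);v=np.asarray(v,float)
    D=np.stack([(u-cx)/f,(v-cy)/f,np.ones_like(u)],-1)@R; C=-R.T@t
    s=(z-C[2])/D[...,2]; return C+s[...,None]*D
E
python3 - <<'E'
from meas import *
z=np.load('top0.npz');im,d=z['im'],z['d'];W=np.load('Wtop.npy')
hsv=cv2.cvtColor(im,cv2.COLOR_RGB2HSV)
# wood
for nm,(u,v) in {'two_tray':(316,192),'three_tray':(347,221)}.items(): pass
wood=((hsv[...,0]>8)&(hsv[...,0]<20)&(hsv[...,1]>90)&(hsv[...,2]>110)).astype(np.uint8)
wood[:150]=0;wood[270:]=0;wood[:,:270]=0;wood[:,392:]=0
n,l,s,c=cv2.connectedComponentsWithStats(wood)
for i in range(1,n):
    if s[i,4]<300: continue
    cs,_=cv2.findContours((l==i).astype(np.uint8),cv2.RETR_CCOMP,cv2.CHAIN_APPROX_NONE)
    for k in cs:
        if len(k)<25: continue
        k=k[:,0]; P=ray('top',k[:,0],k[:,1],16.)[:,:2].astype(np.float32)
        r=cv2.minAreaRect(P); print(i,s[i],len(k),np.round(r[0],1),np.round(r[1],1),round(r[2],1))
for nm,(u,v,h,rad) in {'potA':(258,186,40,14),'potB':(232,209,40,14),'stamp':(268,237,46,20),'seal':(287,155,79,12),'knob':(258,132,56,12),'jar':(226,165,57,14),'carton':(405,172,56,16),'stapler':(268,286,44,32)}.items():
    w=W[v-rad:v+rad+1,u-rad:u+rad+1].reshape(-1,3); 
    for z0 in (8,20,h-12):
        p=w[w[:,2]>z0]
        if len(p)<4: continue
        r=cv2.minAreaRect(p[:,:2].astype(np.float32)); print(nm,z0,len(p),np.round(r[0],1),np.round(r[1],1),round(r[2],1),'zmax',np.nanmax(p[:,2]).round())
E
```

```text
2 [ 279  155   76   76 1187] 169 [527.8 220.5] [ 98.4 212.6] 43.3
2 [ 279  155   76   76 1187] 79 [488.1 261. ] [76.8 79.4] 43.7
2 [ 279  155   76   76 1187] 90 [556.5 190.2] [ 69.4 108. ] 44.6
3 [ 307  179   80   88 1766] 187 [442.3 140.1] [ 99.6 237.7] 49.6
3 [ 307  179   80   88 1766] 64 [384.  188.3] [61.7 62.6] 43.1
3 [ 307  179   80   88 1766] 59 [436.7 143.9] [43.3 66.5] 49.1
3 [ 307  179   80   88 1766] 79 [496.2  93.6] [78.2 78.3] 42.5
potA 8 198 [550.  381.7] [58. 60.] 88.6 zmax 44.0
potA 20 155 [550.  381.7] [58. 60.] 88.6 zmax 44.0
potA 28 137 [550.  381.7] [58. 60.] 88.6 zmax 44.0
potB 8 200 [483.1 463.6] [59.6 76.8] 15.1 zmax 54.0
potB 20 165 [483.1 463.6] [59.6 76.8] 15.1 zmax 54.0
potB 28 142 [483.1 463.6] [59.6 76.8] 15.1 zmax 54.0
stamp 8 613 [392.3 348. ] [82.2 87.8] 38.7 zmax 47.0
stamp 20 557 [402.4 359.2] [52.3 82.2] 39.4 zmax 47.0
stamp 34 379 [400.6 360.6] [52.  59.5] 38.0 zmax 47.0
seal 8 192 [638.4 303.3] [43.5 39.3] 67.6 zmax 82.0
seal 20 67 [639.2 303.7] [25.5 13.4] 71.1 zmax 82.0
seal 67 21 [640.4 302.5] [ 4.9 24.4] 5.6 zmax 82.0
knob 8 247 [710.2 374.3] [56.9 55.7] 1.9 zmax 59.0
knob 20 151 [715.1 377.3] [33.4 62.1] 71.8 zmax 59.0
knob 44 115 [701.3 382. ] [29.5 32.8] 24.8 zmax 59.0
jar 8 417 [604.5 474.4] [61.8 93.7] 83.6 zmax 80.0
jar 20 401 [598.1 474.1] [70.9 63.5] 5.1 zmax 80.0
jar 45 374 [598.1 474.7] [70.9 62.4] 5.1 zmax 80.0
carton 8 218 [589.9 -25.9] [78.8 44.8] 4.2 zmax 60.0
carton 20 190 [574.1 -26.8] [22.9 47. ] 53.7 zmax 60.0
carton 44 151 [574.3 -26.9] [22.9 46.7] 53.7 zmax 60.0
stapler 8 611 [291.5 399.3] [107.5 172.4] 41.9 zmax 48.0
stapler 20 502 [280.5 362.4] [ 82.2 143. ] 69.6 zmax 48.0
stapler 32 475 [274.2 363.6] [ 24.3 142. ] 43.1 zmax 48.0
```

```bash
cat >> meas.py <<'E'
def go(x,y,z,phi=None,s=None):
    """target TCP, jaw angle phi deg -> tool shift, yaw"""
    s=s or ctrl.sense(); w,a,b,c=s['ee_rot']
    from scipy.spatial.transform import Rotation as Ro
    R=Ro.from_quat([a,b,c,w]).as_matrix()
    d=R.T@(np.array([x,y,z])-s['eef_pos'])
    cur=np.degrees(np.arctan2(R[1,1],R[0,1])); 
    out=[]
    if phi is not None:
        q1=np.degrees(np.arctan2(y,x))
        for p in (phi,phi+180,phi-180):
            q6=q1-p
            if abs(q6)<160: out.append((round(float(-(p-cur)),1),'q6',round(float(q6))))
    print('shift',d.round(1),'yaw options',out,'cur',s['eef_pos'].round(1),round(float(cur),1),'t',s['time_s'],'w',round(s['grip_width'],3),'tilt',R[:,2].round(3))
E
python3 - <<'E'
from meas import *
z=np.load('top0.npz');im,d=z['im'],z['d'];W=np.load('Wtop.npy');Ws=np.load('Wscene.npy')
hsv=cv2.cvtColor(im,cv2.COLOR_RGB2HSV)
blue=((hsv[...,0]>95)&(hsv[...,0]<125)&(hsv[...,1]>120)).astype(np.uint8)
yel=((hsv[...,0]>18)&(hsv[...,0]<36)&(hsv[...,1]>120)).astype(np.uint8)
for nm,(u,v) in {'A':(258,186),'B':(232,209)}.items():
    m=np.zeros_like(blue); m[v-16:v+17,u-16:u+17]=1
    vv,uu=np.nonzero((blue|yel)&m); P=ray('top',uu,vv,40.)[:,:2].astype(np.float32)
    print(nm,len(P),cv2.minEnclosingCircle(P),cv2.minAreaRect(P)); 
    vv,uu=np.nonzero(yel&m); P=ray('top',uu,vv,40.)[:,:2].astype(np.float32); print('  yellow',len(P),cv2.minEnclosingCircle(P), cv2.fitEllipse(P))
    w=Ws.reshape(-1,3); P=w[(np.hypot(*(w[:,:2]-P.mean(0)).T)<40)&(w[:,2]>30)&(w[:,2]<50)]
    print('  scene', len(P),P.min(0).round(),P.max(0).round())
for nm,Wx in (('top',W),('scene',Ws)):
    w=Wx.reshape(-1,3)
    for lo,hi in ((8,22),(45,90),(70,90)):
        p=w[(np.hypot(w[:,0]-639,w[:,1]-303)<35)&(w[:,2]>lo)&(w[:,2]<hi)]
        if len(p)<5: continue
        q=p[:,:2]-p[:,:2].mean(0); e,V=np.linalg.eigh(np.cov(q.T)); print(nm,lo,len(p),p[:,:2].mean(0).round(1),p.min(0).round(),p.max(0).round(),np.sqrt(e).round(1),'long ang',np.degrees(np.arctan2(V[1,1],V[0,1])).round())
    p=w[(np.hypot(w[:,0]-574,w[:,1]+27)<45)&(w[:,2]>15)&(w[:,2]<90)]; print('carton',nm,cv2.minAreaRect(p[:,:2].astype(np.float32)))
    p=w[(np.hypot(w[:,0]-402,w[:,1]-360)<70)&(w[:,2]>12)&(w[:,2]<60)]; print('stamp',nm,cv2.minAreaRect(p[:,:2].astype(np.float32)))
go(574,-27,200,53.7)
E
```

```text
A 282 ((546.6673583984375, 384.7516784667969), 28.335411071777344) ((545.3751831054688, 382.8857421875), (50.96952819824219, 54.71629333496094), 44.2752685546875)
  yellow 22 ((537.1080322265625, 389.9569091796875), 25.86846923828125) ((578.4795532226562, 370.7156982421875), (78.6271743774414, 122.6701889038086), 67.2115249633789)
  scene 122 [519. 357.  30.] [566. 410.  40.]
B 291 ((481.799072265625, 457.8656005859375), 28.901365280151367) ((482.37774658203125, 457.636474609375), (54.57168960571289, 52.12545394897461), 88.44149017333984)
  yellow 23 ((479.60845947265625, 458.978271484375), 28.796756744384766) ((487.88031005859375, 454.290771484375), (59.811859130859375, 65.78852844238281), 56.50429153442383)
  scene 143 [428. 430.  31.] [506. 507.  50.]
top 8 128 [634.6 302.8] [618. 280.   8.] [662. 323.  21.] [ 9.8 12.5] long ang 89.0
top 45 33 [639.6 302.9] [636. 290.  46.] [643. 317.  82.] [1.7 9. ] long ang 97.0
top 70 18 [640.5 302.5] [637. 290.  71.] [643. 315.  82.] [1.6 7.4] long ang 97.0
carton top ((574.1161499023438, -26.843143463134766), (22.910730361938477, 47.0223503112793), 53.67545700073242)
stamp top ((404.02178955078125, 357.1923828125), (52.361934661865234, 87.822509765625), 39.24895095825195)
scene 8 118 [633.1 307.5] [617. 281.   8.] [658. 323.  21.] [ 8.5 11.5] long ang -139.0
scene 45 56 [637.4 303.3] [633. 289.  45.] [642. 317.  78.] [1.6 9.7] long ang 97.0
scene 70 17 [637.2 303.9] [633. 293.  70.] [642. 313.  78.] [2.1 5.9] long ang 99.0
carton scene ((571.982177734375, -27.328285217285156), (25.068649291992188, 49.62823486328125), 59.57532501220703)
stamp scene ((400.6053466796875, 358.0557861328125), (52.3297004699707, 86.21934509277344), 39.44024658203125)
shift [ 515.2 -270.2  103.8] yaw options [(-120.1, 'q6', -56), (59.9, 'q6', 124)] cur [ 210.1 -481.   303.4] -66.4 t 0.1 w 1.0 tilt [-0.     0.001 -1.   ]
```

Identified by pixel: the seal is the ringed item at (287,155), with its ring tall and 6 mm thin. The dumb-bell at (258,132) is the knob. The pots to use are (258,186) and (232,209), since (249,83) is the far pot and (144,217) the purple one. I confirmed this in the crops, so I'll start with the carton.

Emit:
move_arm(series=[[[515, -270, 100], -120, 1], [[515, -270, 100], -120, 1], [[515, -270, 100], -120, 1], [[515, -270, 100], -120, 1], [[515, -270, 100], -120, 1], [[515, -270, 100], -120, 1], [[515, -270, 100], -120, 1], [[515, -270, 100], -120, 1], [[515, -270, 100], -120, 1], [[515, -270, 100], -120, 1]], force=30)

```text
time_s: 1.35
eef_pos: [574.9, -24.8, 202.7]
ee_rot: [-0.001, 0.41, 0.912, -0.0]
force: [0.3, -1.5, 0.1]
grip_width: 1.001
```

```bash
python3 - <<'E'
from meas import *
go(573.5,-27,84,53.7)
E
```

```text
shift [ -0.9  -2.4 118.7] yaw options [(-12.2, 'q6', -56), (167.8, 'q6', 124)] cur [574.9 -24.8 202.7] 41.5 t 1.35 w 1.001 tilt [-0.001  0.001 -1.   ]
```

Emit:
move_arm(series=[[[0, 0, 0], -12.2, 1], [[0, 0, 0], -12.2, 1], [[0, 0, 0], -12.2, 1]])

```text
time_s: 1.72
eef_pos: [573.9, -27.9, 203.9]
ee_rot: [-0.0, 0.317, 0.948, -0.0]
force: [0.5, 0.4, 0.3]
grip_width: 1.001
```

```bash
python3 - <<'E'
from meas import *
go(573.5,-27,84,53.7)
im,d=ctrl.capture('wrist'); save('w1',im); W=cloud('wrist',d); w=W.reshape(-1,3)
p=w[(np.hypot(w[:,0]-574,w[:,1]+27)<45)&(w[:,2]>45)&(w[:,2]<65)]; print(len(p),cv2.minAreaRect(p[:,:2].astype(np.float32)),np.median(p[:,2]))
E
```

```text
shift [  0.8   0.5 119.9] yaw options [(-0.7, 'q6', -56), (179.3, 'q6', 124)] cur [573.9 -27.9 203.9] 53.0 t 1.725 w 1.001 tilt [-0.  0. -1.]
1992 ((572.9430541992188, -28.659988403320312), (22.668466567993164, 46.17515563964844), 53.85832977294922) 56.08902794374994
```

View pics/w1.png

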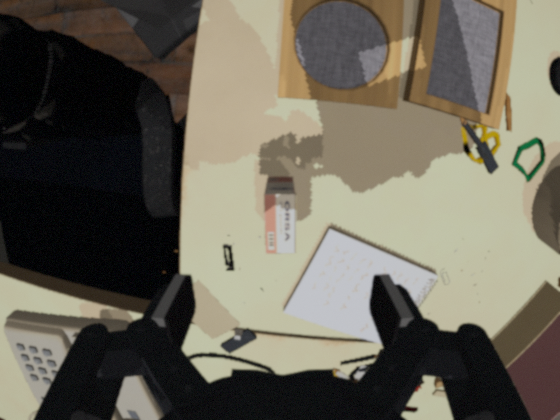

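The wrist view shows the carton at (280,220), centred between the jaws. Its measured top is at z = 56 and its size is 23 x 46. I'll descend and grip it.

Emit:
move_arm(series=[[[0, -1, 60], -0.7, 1], [[0, -1, 105], -0.7, 1], [[0, -1, 119], -0.7, 1], [[0, -1, 119.5], -0.7, 1], [[0, -1, 119.5], -0.7, 0], [[0, -1, 119.5], -0.7, 0], [[0, -1, 119.5], -0.7, 0], [[0, -1, 119.5], -0.7, 0], [[0, -1, 119.5], -0.7, 0], [[0, -1, 119.5], -0.7, 0]], force=25)

```text
time_s: 3.02
eef_pos: [573.7, -28.4, 85.0]
ee_rot: [0.0, 0.31, 0.951, 0.0]
force: [-0.3, 0.7, 5.8]
grip_width: 0.27
```

```bash
python3 - <<'E'
from meas import *
go(437,143.7,170,49.8)
E
```

```text
shift [211.7  58.7 -85.2] yaw options [(4.1, 'q6', -32), (184.1, 'q6', 148)] cur [573.7 -28.4  85. ] 53.9 t 3.025 w 0.27 tilt [ 0.001 -0.    -1.   ]
```

Emit:
move_arm(series=[[[0, 0, -50], 0, 0], [[40, 10, -85], 2, 0], [[95, 26, -85], 4.1, 0], [[150, 42, -85], 4.1, 0], [[200, 56, -85], 4.1, 0], [[212, 58.5, -85], 4.1, 0], [[212, 58.5, -85], 4.1, 0], [[212, 58.5, -85], 4.1, 0]])

```text
time_s: 4.03
eef_pos: [437.4, 142.9, 169.4]
ee_rot: [0.0, 0.344, 0.939, 0.0]
force: [0.6, 0.4, -0.0]
grip_width: 0.269
```

```bash
python3 - <<'E'
from meas import *
im,d=ctrl.capture('wrist'); save('w2',im); W=cloud('wrist',d)
np.savez('w2.npz',im=im,d=d,W=W)
go(437,143.7,94,49.8)
hsv=cv2.cvtColor(im,cv2.COLOR_RGB2HSV)
wood=((hsv[...,0]>8)&(hsv[...,0]<20)&(hsv[...,1]>90)&(hsv[...,2]>100)&(np.abs(W[...,2]-16)<8)).astype(np.uint8)
cs,_=cv2.findContours(wood,cv2.RETR_CCOMP,cv2.CHAIN_APPROX_NONE)
for k in cs:
    if len(k)<60: continue
    k=k[:,0]; P=W[k[:,1],k[:,0],:2].astype(np.float32); P=P[np.isfinite(P[:,0])]; r=cv2.minAreaRect(P); print(len(k),np.round(r[0],1),np.round(r[1],1),round(r[2],1))
E
```

```text
shift [ 0.8  0.4 75.3] yaw options [(-0.1, 'q6', -32), (179.9, 'q6', 148)] cur [437.3 142.9 169.3] 49.7 t 4.075 w 0.265 tilt [ 0. -0. -1.]
816 [525.4 219.8] [ 98.6 208. ] 43.4
277 [486.6 260.5] [78.1 77.4] 9.4
904 [419.7 155.8] [ 96.9 180.9] 49.6
268 [382.2 187.7] [62.1 62.4] 87.2
```

View pics/w2.png

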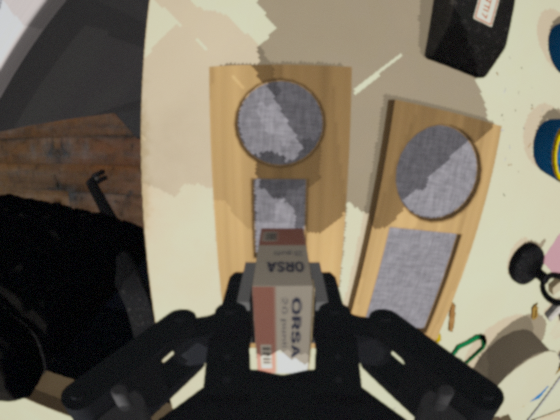

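The wrist cloud puts the small recess at (382.2,187.7), so the rectangular recess is about (435.5,142.5), about 1.5 mm from the top-view estimate. I'll place the carton there.

Emit:
move_arm(series=[[[1, -1, 50], 0, 0], [[1, -1, 68], 0, 0], [[1, -1, 75.5], 0, 0], [[1, -1, 76], 0, 0], [[1, -1, 76], 0, 0], [[1, -1, 76], 0, 0.6], [[1, -1, 76], 0, 0.6], [[1, -1, 76], 0, 0.6]])

```text
time_s: 5.08
eef_pos: [435.1, 143.7, 93.5]
ee_rot: [0.0, 0.343, 0.939, 0.0]
force: [-0.4, 0.5, 0.5]
grip_width: 0.601
```

```bash
python3 - <<'E'
from meas import *
go(638,302.5,230,97)
go(638,302.5,230,60)
E
```

```text
shift [ -52.6  252.2 -136.4] yaw options [(-47.2, 'q6', -72), (132.8, 'q6', 108)] cur [435.1 143.7  93.5] 49.8 t 5.075 w 0.601 tilt [ 0.  0. -1.]
shift [ -52.6  252.2 -136.4] yaw options [(-10.2, 'q6', -35), (169.8, 'q6', 145)] cur [435.1 143.7  93.5] 49.8 t 5.075 w 0.601 tilt [ 0.  0. -1.]
```

Emit:
move_arm(series=[[[0, 0, -55], 0, 0.6], [[0, 20, -105], -4, 0.6], [[-15, 75, -130], -15, 0.6], [[-30, 130, -136], -25, 0.6], [[-42, 185, -136], -36, 0.6], [[-52.6, 240, -136], -47, 0.6], [[-52.6, 252, -136], -47.2, 0.6], [[-52.6, 252, -136], -47.2, 0.6], [[-52.6, 252, -136], -47.2, 0.6]])

```text
time_s: 6.2
eef_pos: [637.5, 301.8, 229.6]
ee_rot: [-0.0, -0.061, 0.998, -0.0]
force: [-0.8, -0.4, 0.0]
grip_width: 0.6
```

```bash
python3 - <<'E'
from meas import *
im,d=ctrl.capture('wrist'); save('w3',im); W=cloud('wrist',d);w=W.reshape(-1,3)
go(638,302.5,111,97)
for lo,hi in ((8,22),(45,90),(70,90)):
    p=w[(np.hypot(w[:,0]-639,w[:,1]-303)<32)&(w[:,2]>lo)&(w[:,2]<hi)]
    if len(p)<5: continue
    r=cv2.minAreaRect(p[:,:2].astype(np.float32)); print(lo,len(p),np.round(r[0],1),np.round(r[1],1),round(r[2],1),p[:,2].max().round(1))
E
```

```text
shift [ -0.6   0.7 118.8] yaw options [(-0.0, 'q6', -72), (180.0, 'q6', 108)] cur [637.5 301.7 229.8] 97.0 t 6.25 w 0.599 tilt [ 0. -0. -1.]
8 1284 [637.9 300.4] [42.  44.4] 38.5 21.9
45 478 [639.2 301.1] [ 6.8 29.5] 8.1 81.0
70 267 [639.2 301.1] [ 6.6 24.9] 7.4 81.0
```

View pics/w3.png

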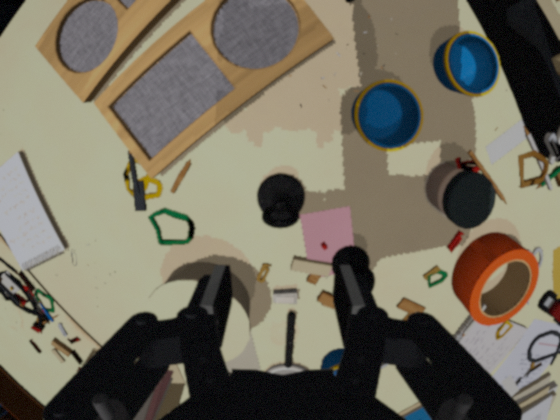

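The wrist view shows the ringed seal at (281,200) between the jaws, with the knob at (353,268) clear of them. The ring is centred at (639,301) along about 97.5°. I'll grip it.

Emit:
move_arm(series=[[[-1.4, -0.9, 55], 0, 0.6], [[-1.4, -0.9, 100], -0.5, 0.6], [[-1.4, -0.9, 119.5], -0.5, 0.6], [[-1.4, -0.9, 120], -0.5, 0.6], [[-1.4, -0.9, 120], -0.5, 0], [[-1.4, -0.9, 120], -0.5, 0], [[-1.4, -0.9, 120], -0.5, 0], [[-1.4, -0.9, 120], -0.5, 0]], force=40)

```text
time_s: 7.25
eef_pos: [640.3, 301.6, 112.0]
ee_rot: [0.002, -0.066, 0.998, 0.0]
force: [-0.3, -1.0, 7.0]
grip_width: 0.327
```

```bash
python3 - <<'E'
from meas import *
go(382.2,187.7,230,49.8)
E
```

```text
shift [ 270.3  -79.1 -119.2] yaw options [(47.7, 'q6', -24), (227.7, 'q6', 156)] cur [640.3 301.6 112. ] 97.5 t 7.25 w 0.327 tilt [ 0.004  0.001 -1.   ]
```

Emit:
move_arm(series=[[[0, 0, -50], 0, 0], [[20, -5, -85], 5, 0], [[75, -22, -85], 15, 0], [[130, -38, -85], 25, 0], [[185, -54, -85], 35, 0], [[240, -70, -85], 44, 0], [[270, -79, -85], 47.7, 0], [[270, -79, -85], 47.7, 0], [[270, -79, -85], 47.7, 0]])

```text
time_s: 8.38
eef_pos: [382.9, 188.1, 195.1]
ee_rot: [0.001, 0.343, 0.939, 0.001]
force: [2.0, -0.1, -1.7]
grip_width: 0.325
```

```bash
python3 - <<'E'
from meas import *
im,d=ctrl.capture('wrist'); save('w4',im)
im,d=ctrl.capture('scene'); save('s4',cv2.resize(im[130:280,130:410],(800,430),interpolation=cv2.INTER_CUBIC))
go(382.2,187.7,119,49.8)
E
```

```text
shift [ 0.3 -0.8 75.6] yaw options [(0.1, 'q6', -24), (180.1, 'q6', 156)] cur [382.9 188.1 194.6] 49.9 t 8.475 w 0.326 tilt [ 0.001  0.    -1.   ]
```

View pics/w4.png

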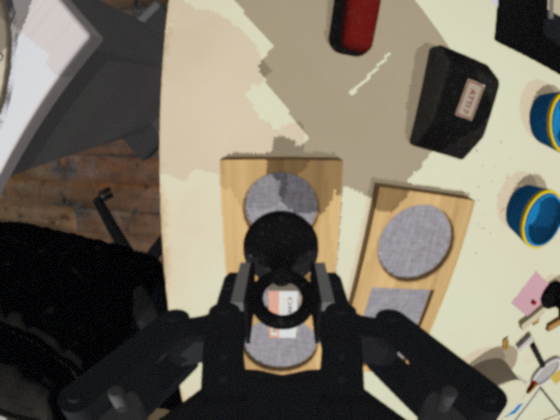

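View pics/s4.png

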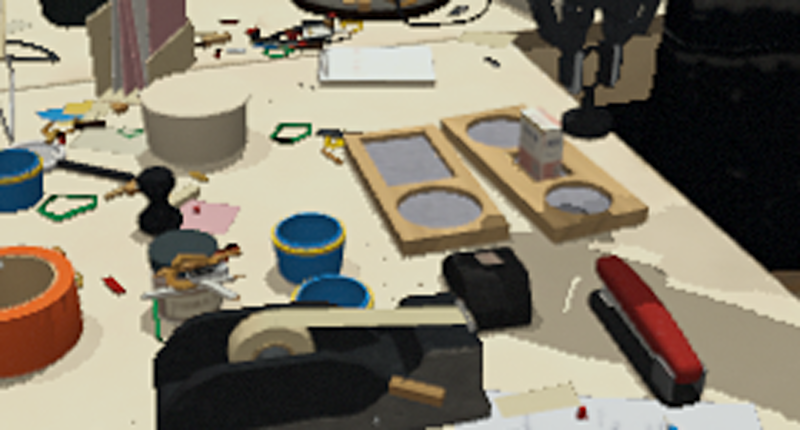

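The wrist view shows the seal held with its foot at (280,245) over the small recess. The scene view shows the carton standing in its recess. I'll check the held seal's tilt.

```bash
python3 - <<'E'
from meas import *
im,d=ctrl.capture('wrist'); W=cloud('wrist',d)
for a,b in ((205,275),(275,330)):
    p=W[a:b,243:318].reshape(-1,3); p=p[p[:,2]>75]; 
    print(p.min(0).round(1),p.max(0).round(1))
    for lo in range(80,180,8):
        q=p[(p[:,2]>lo)&(p[:,2]<lo+8)]
        if len(q)>10: print(lo,len(q),((q.max(0)+q.min(0))/2).round(1),(q.max(0)-q.min(0)).round(0), cv2.minAreaRect(q[:,:2].astype(np.float32)))
go(382.2,187.7,119,49.8)
E
```

```text
[358.2 167.1  82.1] [402.6 211.4 139.6]
80 96 [374.8 193.5  85. ] [33. 36.  6.] ((370.33367919921875, 197.7747344970703), (43.71466827392578, 17.24675178527832), 48.34187316894531)
88 1038 [380.4 189.2  92. ] [44. 44.  8.] ((377.6445617675781, 190.76165771484375), (43.9872932434082, 37.874576568603516), 50.08983612060547)
96 2244 [380.2 189.  100. ] [40. 42.  8.] ((377.9886779785156, 190.7723388671875), (41.123756408691406, 35.8474235534668), 49.86334991455078)
104 285 [381.2 189.3 108. ] [15. 15.  8.] ((379.9084167480469, 189.89254760742188), (14.46256160736084, 11.566240310668945), 42.38380432128906)
112 149 [380.  189.4 116. ] [ 8. 10.  8.] ((378.9266052246094, 190.39952087402344), (10.724588394165039, 5.633875846862793), 55.865028381347656)
120 248 [374.8 194.6 124.1] [26. 28.  8.] ((376.4228515625, 192.11354064941406), (35.609840393066406, 8.889449119567871), 49.342533111572266)
128 151 [373.9 195.  132. ] [24. 27.  8.] ((374.6416931152344, 193.7849578857422), (35.02214050292969, 4.819246768951416), 49.56427764892578)
136 30 [373.1 195.2 137.9] [22. 26.  4.] ((373.1565856933594,
[... 413 characters left out ...]
 [381.  189.2 140. ] [37. 37.  8.] ((381.5769958496094, 187.8008270263672), (33.23081970214844, 22.96526336669922), 49.56772232055664)
144 515 [381.1 188.9 148. ] [36. 37.  8.] ((381.5454406738281, 187.7333221435547), (32.0107421875, 23.495594024658203), 49.003440856933594)
152 939 [380.1 190.  156. ] [34. 34.  8.] ((380.09503173828125, 189.38848876953125), (30.497314453125, 19.64369010925293), 50.116912841796875)
160 351 [378.1 190.7 162.9] [29. 30.  6.] ((377.9645690917969, 191.20953369140625), (29.987197875976562, 14.393817901611328), 50.50310516357422)
shift [ 0.2 -0.7 75.4] yaw options [(0.0, 'q6', -24), (180.0, 'q6', 156)] cur [382.7 188.1 194.4] 49.8 t 8.525 w 0.325 tilt [ 0.  0. -1.]
```

Emit:
move_arm(series=[[[0, -0.7, 45], 0, 0], [[0, -0.7, 65], 0, 0], [[0, -0.7, 74.5], 0, 0], [[0, -0.7, 75], 0, 0], [[0, -0.7, 75], 0, 0], [[0, -0.7, 75], 0, 0.6], [[0, -0.7, 75], 0, 0.6], [[0, -0.7, 75], 0, 0.6]])

```text
time_s: 9.52
eef_pos: [381.7, 187.3, 119.5]
ee_rot: [0.0, 0.343, 0.939, 0.0]
force: [0.4, -1.0, -0.2]
grip_width: 0.598
```

```bash
python3 - <<'E'
from meas import *
for p in (0,49.8,30): go(549,382,230,p)
E
```

```text
shift [  -2.3  256.7 -110.4] yaw options [(49.8, 'q6', 35), (-130.2, 'q6', -145)] cur [381.7 187.3 119.5] 49.8 t 9.525 w 0.598 tilt [ 0.  0. -1.]
shift [  -2.3  256.7 -110.4] yaw options [(0.0, 'q6', -15)] cur [381.7 187.3 119.5] 49.8 t 9.525 w 0.598 tilt [ 0.  0. -1.]
shift [  -2.3  256.7 -110.4] yaw options [(19.8, 'q6', 5)] cur [381.7 187.3 119.5] 49.8 t 9.525 w 0.598 tilt [ 0.  0. -1.]
```

Emit:
move_arm(series=[[[0, 0, -50], 0, 0.6], [[0, 25, -95], 8, 1], [[-2, 80, -110], 18, 1], [[-2, 140, -110], 28, 1], [[-2, 195, -110], 38, 1], [[-2.3, 250, -110], 40, 1], [[-2.3, 256.7, -110], 40, 1], [[-2.3, 256.7, -110], 40, 1], [[-2.3, 256.7, -110], 40, 1]])

```text
time_s: 10.65
eef_pos: [548.5, 381.2, 229.9]
ee_rot: [0.0, 0.644, 0.765, -0.0]
force: [-0.0, -0.5, 0.1]
grip_width: 0.999
```

```bash
cat >> meas.py <<'E'
def pot(W,x,y):
    w=W.reshape(-1,3); p=w[(np.hypot(w[:,0]-x,w[:,1]-y)<40)&(w[:,2]>36)&(w[:,2]<46)]
    P=p[:,:2].astype(np.float32); print('pot',len(P),cv2.minEnclosingCircle(P),cv2.minAreaRect(P),np.median(p[:,2]))
E
python3 - <<'E'
from meas import *
im,d=ctrl.capture('wrist'); save('w5',im); W=cloud('wrist',d)
pot(W,549,382);pot(W,482,458)
go(549,382,84,10)
E
```

```text
pot 1290 ((549.3739013671875, 381.2637939453125), 30.791288375854492) ((549.1270141601562, 381.4465026855469), (59.92546844482422, 60.5908088684082), 8.636265754699707) 38.16921711396752
pot 1410 ((484.5558166503906, 454.51153564453125), 30.89088249206543) ((484.6711730957031, 454.7910461425781), (60.59056854248047, 60.26923370361328), 8.822786331176758) 38.26894531762758
shift [  0.7   0.5 146.1] yaw options [(-0.2, 'q6', 25), (-180.2, 'q6', -155)] cur [548.6 381.2 230.1] 9.8 t 10.7 w 1.0 tilt [ 0.  0. -1.]
```

View pics/w5.png

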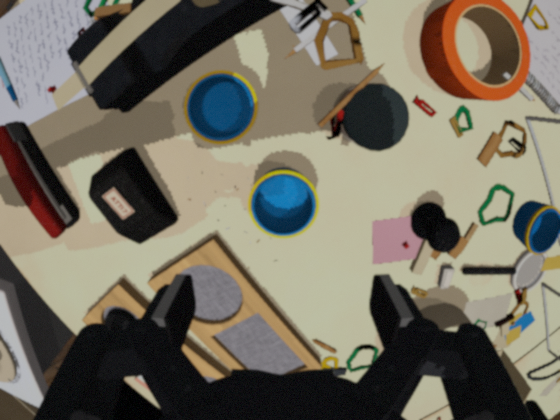

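The wrist view shows the pot at (283,203) midway between the jaws; its circle fit gives (549.2,381.4), radius 30.8. The second pot fits at (484.6,454.6). I'll grip the first.

Emit:
move_arm(series=[[[0, 0.5, 60], 0, 1], [[0, 0.5, 115], 0, 1], [[0, 0.5, 140], 0, 1], [[0, 0.5, 146], 0, 1], [[0, 0.5, 146], 0, 1], [[0, 0.5, 146], 0, 0], [[0, 0.5, 146], 0, 0], [[0, 0.5, 146], 0, 0], [[0, 0.5, 146], 0, 0]], force=40)

```text
time_s: 11.82
eef_pos: [549.9, 382.3, 85.3]
ee_rot: [0.001, 0.644, 0.765, 0.001]
force: [-0.9, -0.9, 6.8]
grip_width: 0.669
```

```bash
python3 - <<'E'
from meas import *
# big recess of three_tray
D=np.array([np.cos(np.radians(139.7)),np.sin(np.radians(139.7))]); print(np.array([382.2,187.7])-147.5*D)
go(494.7,92.3,160,49.8)
E
```

```text
[494.69357863  92.29850752]
shift [-276.3 -103.7  -75.1] yaw options [(-40.0, 'q6', -39), (140.0, 'q6', 141)] cur [549.9 382.3  85.3] 9.8 t 11.825 w 0.669 tilt [ 0.002  0.001 -1.   ]
```

Emit:
move_arm(series=[[[0, 0, -40], 0, 0], [[-10, -4, -78], -2, 0], [[-60, -22, -82], -12, 0], [[-115, -43, -82], -22, 0], [[-170, -64, -82], -32, 0], [[-225, -84, -82], -40, 0], [[-268, -101, -82], -40, 0], [[-276, -103.7, -82], -40, 0], [[-276, -103.7, -82], -40, 0], [[-276, -103.7, -82], -40, 0]])

```text
time_s: 13.08
eef_pos: [494.5, 93.4, 165.5]
ee_rot: [0.0, 0.343, 0.939, 0.0]
force: [0.3, 1.4, -1.3]
grip_width: 0.676
```

```bash
python3 - <<'E'
from meas import *
im,d=ctrl.capture('wrist'); save('w6',im); W=cloud('wrist',d)
go(494.7,92.3,93,49.8)
w=W.reshape(-1,3); p=w[(np.hypot(w[:,0]-495,w[:,1]-92)<45)&(w[:,2]>60)&(w[:,2]<125)]
for lo in range(70,125,8):
    q=p[(p[:,2]>lo)&(p[:,2]<lo+8)]
    if len(q)>10: print(lo,len(q),cv2.minEnclosingCircle(q[:,:2].astype(np.float32)))
E
```

```text
shift [-0.9 -0.8 72.4] yaw options [(0.1, 'q6', -39), (180.1, 'q6', 141)] cur [494.5  93.5 165.4] 49.9 t 13.125 w 0.671 tilt [ 0.  0. -1.]
78 3015 ((494.09564208984375, 94.00814819335938), 25.506582260131836)
86 1338 ((493.9653015136719, 93.77326965332031), 26.703514099121094)
94 1715 ((489.10211181640625, 98.23165130615234), 35.58647918701172)
102 2287 ((488.80255126953125, 98.30829620361328), 42.52388000488281)
110 3683 ((489.11065673828125, 98.10395812988281), 42.524322509765625)
118 3039 ((488.84912109375, 98.20890808105469), 42.42706298828125)
```

View pics/w6.png

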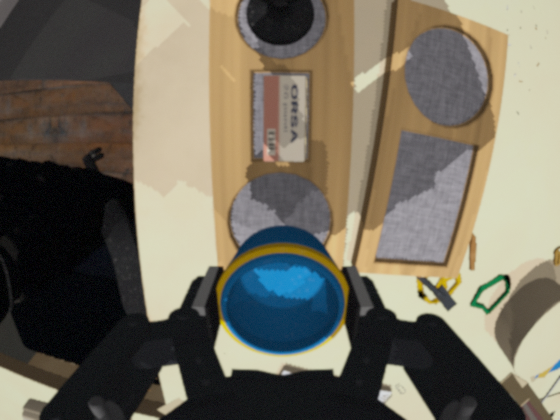

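The wrist view shows the pot held level over the large recess, with the carton at (280,115) and the seal at (281,20) both in their recesses. I'll lower it.

Emit:
move_arm(series=[[[-1, -0.8, 45], 0, 0], [[-1, -0.8, 64], 0, 0], [[-1, -0.8, 72], 0, 0], [[-1, -0.8, 73], 0, 0], [[-1, -0.8, 73], 0, 0], [[-1, -0.8, 73], 0, 1], [[-1, -0.8, 73], 0, 1], [[-1, -0.8, 73], 0, 1]])

```text
time_s: 14.12
eef_pos: [494.7, 91.2, 92.5]
ee_rot: [0.0, 0.343, 0.939, 0.0]
force: [0.5, -0.1, 0.4]
grip_width: 1.001
```

```bash
python3 - <<'E'
from meas import *
for p in (40,): go(484.6,454.6,230,p)
E
```

```text
shift [ 242.2  271.2 -137.5] yaw options [(9.8, 'q6', 3)] cur [494.7  91.2  92.5] 49.8 t 14.125 w 1.001 tilt [ 0.  0. -1.]
```

Emit:
move_arm(series=[[[0, 0, -55], 0, 1], [[10, 12, -110], 0, 1], [[45, 50, -137], 5, 1], [[82, 92, -137], 9.8, 1], [[122, 136, -137], 9.8, 1], [[162, 181, -137], 9.8, 1], [[202, 226, -137], 9.8, 1], [[238, 266, -137], 9.8, 1], [[242, 271, -137], 9.8, 1], [[242, 271, -137], 9.8, 1]])

```text
time_s: 15.38
eef_pos: [484.5, 454.1, 229.0]
ee_rot: [-0.0, 0.422, 0.906, -0.0]
force: [1.3, 0.3, -0.2]
grip_width: 1.003
```

```bash
python3 - <<'E'
from meas import *
im,d=ctrl.capture('wrist'); save('w7',im); W=cloud('wrist',d)
pot(W,484,455)
go(484.6,454.6,84,40)
w=W.reshape(-1,3)
# obstacles in tool footprint frame
q=w[np.isfinite(w[:,0])&(w[:,2]>12)&(w[:,2]<140)]; v=q[:,:2]-[484.6,454.6]; ph=np.radians(40)
a=v@[np.cos(ph),np.sin(ph)]; b=v@[-np.sin(ph),np.cos(ph)]
m=(np.abs(a)<65)&(np.abs(b)<60)&(np.hypot(a,b)>34)
for s in (1,-1):
  for bb in range(-60,60,10):
    k=m&(a*s>0)&(b>=bb)&(b<bb+10)
    if k.sum()>5: print(s,bb,k.sum(),'a',(np.abs(a[k])).min().round(),np.abs(a[k]).max().round(),'z',q[k,2].max().round())
E
```

```text
pot 1297 ((485.2135314941406, 454.3433837890625), 30.904159545898438) ((484.7779541015625, 454.39410400390625), (59.53105926513672, 61.051578521728516), 38.246864318847656) 38.31943003968415
shift [  1.1   0.7 145.3] yaw options [(-0.0, 'q6', 3)] cur [484.8 453.4 229.3] 40.0 t 15.425 w 0.996 tilt [-0.    -0.001 -1.   ]
1 -60 31 a 59.0 65.0 z 58.0
1 -50 10 a 61.0 65.0 z 57.0
1 0 7 a 63.0 64.0 z 70.0
1 50 1019 a 1.0 65.0 z 79.0
-1 50 1083 a 0.0 65.0 z 70.0
```

View pics/w7.png

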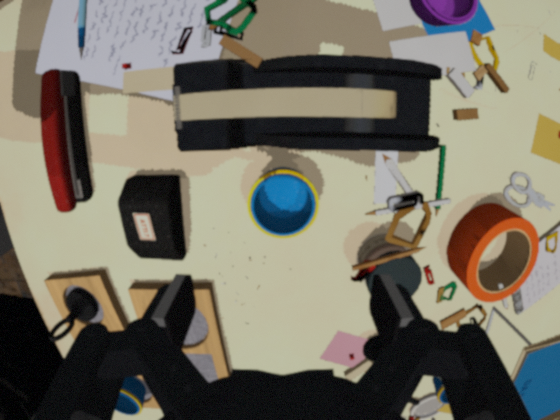

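```bash
python3 - <<'E'
from meas import *
R,t,f,cx,cy=cam('wrist'); C=-R.T@t; s=ctrl.sense(); print(C, C-s['eef_pos'], R[2])
E
```

```text
[429.81522348 519.02358118 299.34455712] [-54.99123231  65.58147299  70.07588327] [ 0.21130984 -0.2528112  -0.94415817]
```

The wrist view shows the pot at (283,202), with the tape dispenser (top z about 79) outside the gripper body's footprint. I'll grip slightly higher and with a narrower opening to stay clear of the jar clutter.

Emit:
move_arm(series=[[[0.5, 0.5, 60], 0, 0.88], [[0.5, 0.5, 110], 0, 0.88], [[0.5, 0.5, 136], 0, 0.88], [[0.5, 0.5, 143], 0, 0.88], [[0.5, 0.5, 143], 0, 0.88], [[0.5, 0.5, 143], 0, 0], [[0.5, 0.5, 143], 0, 0], [[0.5, 0.5, 143], 0, 0], [[0.5, 0.5, 143], 0, 0]], force=40)

```text
time_s: 16.55
eef_pos: [485.3, 455.2, 88.7]
ee_rot: [0.001, 0.422, 0.906, 0.001]
force: [0.7, -1.6, 5.2]
grip_width: 0.666
```

```bash
python3 - <<'E'
from meas import *
go(486.6,260.5,160,43.5)
E
```

```text
shift [-150.  -124.1  -71.6] yaw options [(-3.5, 'q6', -15)] cur [485.3 455.2  88.7] 40.0 t 16.55 w 0.666 tilt [ 0.003  0.001 -1.   ]
```

Emit:
move_arm(series=[[[0, 0, -40], 0, 0], [[-5, -4, -76], 0, 0], [[-40, -33, -80], -3.5, 0], [[-85, -70, -80], -3.5, 0], [[-130, -107, -80], -3.5, 0], [[-148, -122, -80], -3.5, 0], [[-150, -124, -80], -3.5, 0], [[-150, -124, -80], -3.5, 0]])

```text
time_s: 17.55
eef_pos: [486.2, 261.0, 167.0]
ee_rot: [0.0, 0.394, 0.919, 0.0]
force: [1.5, 0.4, -1.5]
grip_width: 0.666
```

```bash
python3 - <<'E'
from meas import *
im,d=ctrl.capture('wrist'); save('w8',im); W=cloud('wrist',d)
go(486.6,260.5,94,43.5)
w=W.reshape(-1,3); s=ctrl.sense()['eef_pos']; p=w[(np.hypot(w[:,0]-s[0],w[:,1]-s[1])<45)]
for lo in range(66,100,6):
    q=p[(p[:,2]>lo)&(p[:,2]<lo+6)]
    if len(q)>10: print(lo,len(q),cv2.minEnclosingCircle(q[:,:2].astype(np.float32)))
E
```

```text
shift [-0.9 -0.2 72.7] yaw options [(0.1, 'q6', -15)] cur [486.1 261.3 166.7] 43.6 t 17.6 w 0.669 tilt [ 0.001  0.    -1.   ]
78 3105 ((485.42486572265625, 262.2094421386719), 26.07499122619629)
84 945 ((485.1865234375, 262.4161682128906), 26.546045303344727)
90 1058 ((485.09234619140625, 262.279541015625), 27.372514724731445)
96 1245 ((480.3076171875, 267.7815856933594), 35.383460998535156)
```

View pics/w8.png

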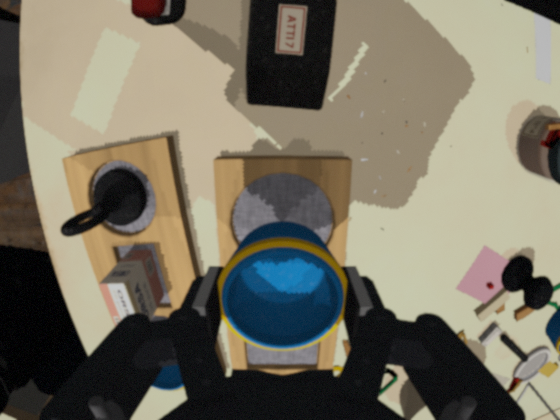

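Emit:
move_arm(series=[[[-0.9, -0.2, 45], 0, 0], [[-0.9, -0.2, 64], 0, 0], [[-0.9, -0.2, 71.5], 0, 0], [[-0.9, -0.2, 72.7], 0, 0], [[-0.9, -0.2, 72.7], 0, 0], [[-0.9, -0.2, 72.7], 0, 1], [[-0.9, -0.2, 72.7], 0, 1], [[-0.9, -0.2, 72.7], 0, 1]])

```text
time_s: 18.6
eef_pos: [486.7, 259.9, 93.7]
ee_rot: [0.0, 0.394, 0.919, 0.0]
force: [-0.1, 0.1, -1.0]
grip_width: 1.001
```

```bash
python3 - <<'E'
from meas import *
go(402,358,200,39.3)
E
```

```text
shift [ 129.4    6.2 -106.3] yaw options [(4.2, 'q6', 2)] cur [486.7 259.9  93.7] 43.5 t 18.6 w 1.001 tilt [ 0.  0. -1.]
```

Emit:
move_arm(series=[[[0, 0, -55], 0, 1], [[10, 0, -106], 0, 1], [[65, 3, -106], 4.2, 1], [[118, 6, -106], 4.2, 1], [[129.4, 6.2, -106], 4.2, 1], [[129.4, 6.2, -106], 4.2, 1], [[129.4, 6.2, -106], 4.2, 1]])

```text
time_s: 19.48
eef_pos: [402.9, 357.0, 199.6]
ee_rot: [0.0, 0.429, 0.904, -0.0]
force: [1.0, -0.8, -0.1]
grip_width: 0.999
```

```bash
python3 - <<'E'
from meas import *
im,d=ctrl.capture('wrist'); save('w9',im); W=cloud('wrist',d);w=W.reshape(-1,3)
go(402,358,79,39.3)
for lo,hi in ((10,60),(20,60),(40,60)):
    p=w[(np.hypot(w[:,0]-402,w[:,1]-358)<60)&(w[:,2]>lo)&(w[:,2]<hi)]; print(len(p),cv2.minAreaRect(p[:,:2].astype(np.float32)),p[:,2].max())
E
```

```text
shift [  1.4   0.  120.6] yaw options [(-0.1, 'q6', 2)] cur [402.9 356.9 199.6] 39.2 t 19.525 w 1.0 tilt [ 0. -0. -1.]
6604 ((402.36920166015625, 356.10107421875), (51.6024169921875, 87.41421508789062), 38.71250915527344) 47.59075987737926
6271 ((400.8784484863281, 357.96099853515625), (51.6024169921875, 81.6821517944336), 38.71250915527344) 47.59075987737926
2231 ((395.0874328613281, 365.5722961425781), (50.94210433959961, 36.989051818847656), 39.492919921875) 47.59075987737926
```

View pics/w9.png

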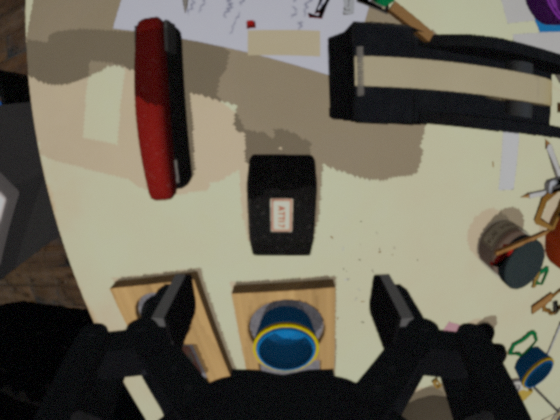

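The wrist view shows the stamp at (282,205), 52 x 88, centred between the jaws at (402.4,356.1), with the stapler at (160,110) well clear. I'll grip it.

Emit:
move_arm(series=[[[0, 0, 60], 0, 1], [[0, 0, 105], 0.3, 1], [[0, 0, 118], 0.3, 1], [[0, 0, 120.5], 0.3, 1], [[0, 0, 120.5], 0.3, 1], [[0, 0, 120.5], 0.3, 0], [[0, 0, 120.5], 0.3, 0], [[0, 0, 120.5], 0.3, 0], [[0, 0, 120.5], 0.3, 0], [[0, 0, 120.5], 0.3, 0]], force=50)

```text
time_s: 20.78
eef_pos: [402.2, 358.0, 80.2]
ee_rot: [0.0, 0.43, 0.903, 0.001]
force: [-0.9, -2.0, 6.9]
grip_width: 0.593
```

```bash
python3 - <<'E'
from meas import *
# oblong centre: tray centre (525.4,219.8), yaw 43.5
D=np.array([np.cos(np.radians(133.5)),np.sin(np.radians(133.5))]); c=np.array([486.6,260.5])-98.5*D; c2=np.array([525.4,219.8])-42.5*D; print(c,c2)
go(554.5,189.3,180,43.5)
E
```

```text
[554.40292571 189.05062446] [554.65506947 188.97158923]
shift [-226.9   12.2  -99.8] yaw options [(-4.5, 'q6', -25), (175.5, 'q6', 155)] cur [402.2 358.   80.2] 39.0 t 20.775 w 0.593 tilt [ 0.001  0.001 -1.   ]
```

Emit:
move_arm(series=[[[0, 0, -50], 0, 0], [[-10, 0, -95], 0, 0], [[-60, 3, -100], -3, 0], [[-115, 6, -100], -4.5, 0], [[-170, 9, -100], -4.5, 0], [[-215, 12, -100], -4.5, 0], [[-225.3, 12.2, -100], -4.5, 0], [[-225.3, 12.2, -100], -4.5, 0], [[-225.3, 12.2, -100], -4.5, 0]])

```text
time_s: 21.9
eef_pos: [552.5, 191.4, 179.2]
ee_rot: [-0.0, 0.394, 0.919, -0.0]
force: [-1.0, 0.4, -2.0]
grip_width: 0.593
```

```bash
python3 - <<'E'
from meas import *
im,d=ctrl.capture('wrist'); save('w10',im); W=cloud('wrist',d);w=W.reshape(-1,3)
go(553.4,190.2,88,43.5)
p=w[(np.hypot(w[:,0]-553,w[:,1]-190)<60)&(w[:,2]>90)&(w[:,2]<125)]; print(len(p),cv2.minAreaRect(p[:,:2].astype(np.float32)),p[:,2].min())
pot(W,486.6,260)
E
```

```text
shift [-1.6 -0.2 91.3] yaw options [(0.1, 'q6', -25), (180.1, 'q6', 155)] cur [552.5 191.5 179.3] 43.6 t 21.95 w 0.599 tilt [-0.  0. -1.]
3351 ((551.4895629882812, 192.89163208007812), (77.14695739746094, 83.98188018798828), 45.907291412353516) 101.26334917660891
pot 1196 ((485.6911926269531, 260.4268493652344), 30.800189971923828) ((485.751220703125, 260.51751708984375), (60.8569221496582, 60.748138427734375), 45.27809524536133) 45.04852090564293
```

View pics/w10.png

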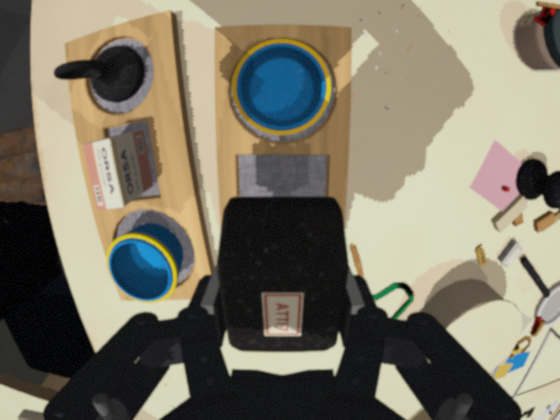

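The wrist view shows the stamp held level and aligned over the oblong recess, with the pot behind it at (283,88) in its recess (485.7,260.5). I'll lower the stamp.

Emit:
move_arm(series=[[[-1.6, -0.2, 55], 0, 0], [[-1.6, -0.2, 80], 0, 0], [[-1.6, -0.2, 90], 0, 0], [[-1.6, -0.2, 91.3], 0, 0], [[-1.6, -0.2, 91.3], 0, 0], [[-1.6, -0.2, 91.3], 0, 1], [[-1.6, -0.2, 91.3], 0, 1], [[-1.6, -0.2, 91.3], 0, 1], [[-1.6, -0.2, 40], 0, 1], [[-1.6, -0.2, -20], 0, 1]])

```text
time_s: 23.2
eef_pos: [553.9, 189.0, 200.0]
ee_rot: [-0.001, 0.395, 0.919, -0.001]
force: [1.1, 0.4, 1.1]
grip_width: 1.0
```

Emit:
move_arm(series=[[[45, -40, -60], 0, 1], [[80, -80, -80], 0, 1], [[80, -80, -80], 0, 1], [[80, -80, -80], 0, 1]])

```text
time_s: 23.7
eef_pos: [441.2, 192.1, 279.7]
ee_rot: [0.001, 0.394, 0.919, 0.0]
force: [0.5, 0.0, 0.3]
grip_width: 0.998
```

```bash
python3 - <<'E'
from meas import *
for n in ('top','scene','wrist'):
    im,d=ctrl.capture(n); 
    if n=='scene': im=cv2.resize(im[130:280,130:410],(800,430),interpolation=cv2.INTER_CUBIC)
    save(n+'_f',im); W=cloud(n,d); np.save('Wf_'+n,W)
s=ctrl.sense(); print(s['time_s'],s['eef_pos'],s['force'])
W=np.load('Wf_wrist.npy'); w=W.reshape(-1,3); w=w[np.isfinite(w[:,0])]
def tr(c,yaw):
    y=np.radians(yaw); ex=np.array([np.cos(y),np.sin(y)]); ey=np.array([-ex[1],ex[0]])
    v=w[:,:2]-c; return np.c_[v@ex,v@ey,w[:,2]]
T2=tr(np.array([525.4,219.8]),43.5); D=np.array([np.cos(np.radians(139.7)),np.sin(np.radians(139.7))]); T3=tr(np.array([382.2,187.7])-77.5*D,49.7)
for nm,T,cy,hx,hy,zs in (('stamp',T2,-42.5,34,52,(22,40,49)),('pot2',T2,56,38,38,(44,)),('pot3',T3,-70,38,38,(44,)),('carton',T3,7.5,20,31,(25,58)),('seal',T3,77.5,31,31,(13,24,70))):
    for z0 in zs:
        p=T[(np.abs(T[:,0])<hx)&(np.abs(T[:,1]-cy)<hy)&(T[:,2]>z0)]
        if len(p)<5: print(nm,z0,len(p)); continue
        r=cv2.minAreaRect(p[:,:2].astype(np.float32)); print(nm,z0,len(p),np.round(r[0],1)-[0,cy],np.round(r[1],1),round(r[2],1),'z99',np.percentile(p[:,2],99).round(1))
E
```

```text
23.85 [441.96093026 191.82020154 278.22947649] [ 0.07628599 -0.1553454  -0.08938375]
stamp 22 3284 [-0.1 -0.6] [87.9 52.5] 90.0 z99 53.0
stamp 40 2262 [-0.1  4.9] [61.6 52.4] 89.9 z99 53.2
stamp 49 643 [-0.7 12.8] [33.  50.3] 89.4 z99 53.9
pot2 44 11080 [-5.  0.] [69.5 60.8] 3.5 z99 309.6
pot3 44 699 [-0.3 -1.1] [60.3 60.2] 83.8 z99 48.8
carton 25 2735 [-3.2  4.3] [53.4 33.6] 90.0 z99 294.0
carton 58 2383 [-3.2  4.3] [53.4 33.6] 90.0 z99 294.1
seal 13 13886 [0. 0.] [62. 62.] 0.0 z99 309.3
seal 24 12219 [ 0.  -7.3] [62.  47.4] 0.0 z99 309.6
seal 70 11799 [  0.  -12.9] [62.  36.2] 0.0 z99 309.7
```

View pics/wrist_f.png

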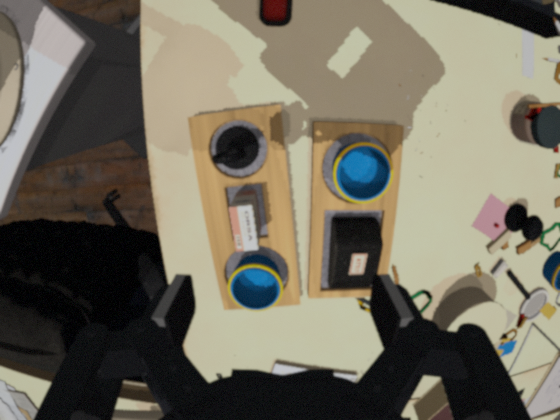

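View pics/scene_f.png

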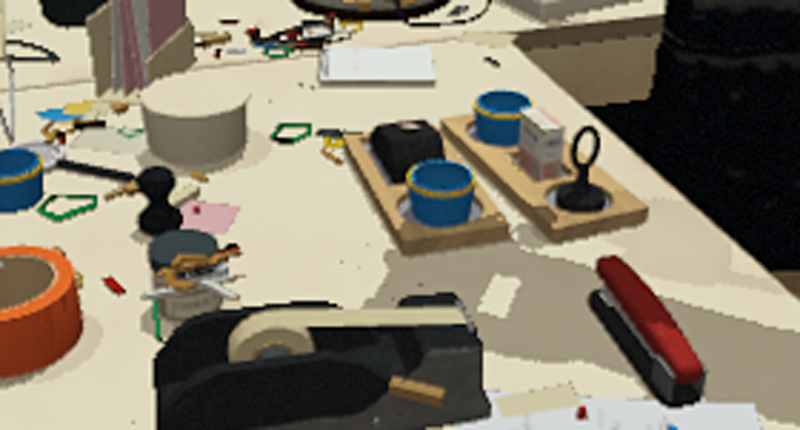

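```bash
python3 - <<'E'
from meas import *
W0=np.load('Wf_wrist.npy'); w=W0.reshape(-1,3); w=w[np.isfinite(w[:,0])&(w[:,2]<100)]
def tr(c,yaw):
    y=np.radians(yaw); ex=np.array([np.cos(y),np.sin(y)]); ey=np.array([-ex[1],ex[0]])
    v=w[:,:2]-c; return np.c_[v@ex,v@ey,w[:,2]]
T2=tr(np.array([525.4,219.8]),43.5); D=np.array([np.cos(np.radians(139.7)),np.sin(np.radians(139.7))]); T3=tr(np.array([382.2,187.7])-77.5*D,49.7)
for nm,T,cy,hx,hy,zs in (('pot2',T2,56,38,38,(44,)),('pot3',T3,-70,38,38,(44,)),('carton',T3,7.5,20,31,(25,58)),('seal',T3,77.5,31,31,(13,24,70))):
    for z0 in zs:
        p=T[(np.abs(T[:,0])<hx)&(np.abs(T[:,1]-cy)<hy)&(T[:,2]>z0)]
        r=cv2.minAreaRect(p[:,:2].astype(np.float32)); print(nm,z0,len(p),np.round(r[0],1)-[0,cy],np.round(r[1],1),round(r[2],1),'z99',np.percentile(p[:,2],[50,99]).round(1))
# rim tilt
for nm,T,cy in (('pot2',T2,56),('pot3',T3,-70)):
    p=T[(np.hypot(T[:,0],T[:,1]-cy)<36)&(T[:,2]>43)]; A=np.c_[p[:,:2],np.ones(len(p))]; print(nm,'slope',np.linalg.lstsq(A,p[:,2],rcond=None)[0][:2].round(3))
W=np.load('Wf_top.npy');Wb=np.load('Wtop.npy')
for nm,c,r,z in (('knob',(697,379),35,40),('jar',(600,470),45,45),('stapler',(274,363),90,32)):
    o=[]
    for X in (Wb,W):
        p=X.reshape(-1,3);p=p[(np.hypot(p[:,0]-c[0],p[:,1]-c[1])<r)&(p[:,2]>z)&(p[:,2]<70)]; o.append((len(p),p[:,:2].mean(0).round(1)))
    print(nm,o)
E
```

```text
pot2 44 920 [-0.7  0.8] [61.  59.6] 1.8 z99 [46.1 49. ]
pot3 44 699 [-0.3 -1.1] [60.3 60.2] 83.8 z99 [46.1 48.8]
carton 25 1498 [2. 1.] [47.  23.1] 89.3 z99 [63.5 65.3]
carton 58 1146 [2. 1.] [46.9 23.1] 89.3 z99 [63.8 65.4]
seal 13 2329 [0. 0.] [62.  61.9] 0.0 z99 [21.  86.4]
seal 24 662 [-0.7  2.5] [26.1 29.2] 28.8 z99 [49.9 87.4]
seal 70 242 [-0.4  1.8] [27.7  6.5] 1.4 z99 [83.9 87.7]
pot2 slope [0.004 0.002]
pot3 slope [-0.002 -0.003]
knob [(120, array([699.4, 381.7])), (119, array([699.5, 381.7]))]
jar [(365, array([602.5, 470.3])), (358, array([602.6, 470.5]))]
stapler [(475, array([274.6, 362.6])), (475, array([274.4, 362.7]))]
```

All five items are within about 2 mm of their recess centres at the right heights, and the bystanders haven't moved. I'll hand the job in.

```bash
python3 -c "
from rig import ctrl
print(ctrl.finish_job())"
```

```text
the job is handed in; nothing more can be done
None
```

Both desk kits are made up and the job is handed in at about 24 s of the 104 s allowed. `finish_job` gave no verdict, so the results below are from my own last checks.

- **Two-recess tray:** the block stamp is in the oblong recess and one ink pot is in the round recess.
- **Three-recess tray:** the other ink pot, the carton and the ring-handled seal are in their recesses.
- **Position:** from the last wrist-camera depth image, every item is within about 2 mm of its recess centre along both tray axes.
- **Height:** the tops sit where they should for things standing on the recess floors: stamp about 53–54 mm, pots 48–49 mm, carton about 64 mm, seal about 87 mm.
- **Upright:** both pot rims are level to within 0.005 rad, and the other three looked upright in the scene view.
- **Bystanders:** the knob, jar and stapler are within 0.3 mm of where they started, by the top camera.
- **Gripper:** it was open and about 280 mm above the desk, touching nothing.

No check failed. The top and wrist cameras differed by about 1–2 mm on most things and about 4 mm on one pot; I used the wrist readings. Gripper widths on the pots, the ring and the stamp read 2–4 mm under nominal, but nothing slipped.

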